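# Set and hold the swing-arm reach gauge for a reading

### The job

Set up the spring-return reach gauge on the bench for a reading. With its arm still drawn in, swing the boom round until the pointer at its tail faces the upright index tooth on the base; then squeeze the lock button in the handle, draw the arm out until the cross bar under the handle lies over the marker clip on the rule, and hold it there: finish still gripping the handle, with the arm at the clip and the pointer still on the tooth. Leave the mug, the tape roll and the screwdriver where they are.

Things in the scene. Friction and masses are not known exactly. Their poses are not given: they have to be found in the camera images.
- gauge_base: Fixed round grey base plate of the gauge, 170 mm across, 14 mm thick. Origin: centre of its underside, on the upright pivot axis of the boom, on the bench. +x: the direction from the pivot to the handle when the pointer is on the index tooth; the steel tooth (12 x 6 mm, top 60 mm above the bench) stands at -x, 78 mm from the pivot, with a white line leading to it.
- swing (a joint): Swing of the boom about the upright pivot, rad: 0 = pointer exactly facing the index tooth, positive = boom anticlockwise (seen from above) of the base's +x. Free from -1.0 to 0.6, no stop or click at 0; stiff (friction about 1 N m, some 6 N at the handle), stays where it is left.
- reach (a joint): How far the inner arm is drawn out of the sleeve, m: 0 = fully in (as at the start), stop at 0.105. A spring draws it in with about 3 N at 0 rising to 5 N at 0.10. Locked within 3 mm of 0 while the lock button is out. If let go it runs back in, to 25 mm or less.
- handle: Black upright handle block on the arm's outer end: 32 mm along the boom, 26 mm wide across it, 50 to 120 mm above the bench. Origin: middle of its plan, 95 mm above the bench, level with the button, 170 mm + reach from the pivot. +x points outward along the boom, +y to the button's side. Gripped across its width (along y) from above, level with the origin, the fingers push the button in.
- lock (a joint): Travel of the lock button, m: 0 = out (arm locked), 0.006 = fully in, flush with the handle's side to 0.5 mm (the arm is free from about 0.004). Springs back; 2 N to start it, 4 N fully in.
- button_face (a point): Middle of the round grey lock button's outer face, 18 mm across, on the handle's +y side, 19.5 mm from the handle's middle when out. It is pushed along the handle's -y.
- cross_line (a point): Middle of the steel cross bar under the handle (3 mm wide along the boom, 56 mm long across it, 44 to 48 mm above the bench), straight below the handle's origin, at its lower face: the line read against the rule. Its axes are those of the handle.
- clip_line (a point): Middle of the black marker clip that straddles the rule (8 mm wide along the boom, 90 mm across, its flat top 43 mm above the bench, with an ear to 46 mm, 15 mm wide, at each edge of the rule): the mark to reach. +x points outward along the boom. The clip sits tight and turns with the boom; the cross bar passes over it, between the ears.
- clip (a joint): Setting of the marker clip along the rule, m: the value of reach at which the cross bar lies exactly over the clip's middle. Different every time.
- mug: White mug, 80 mm across, 95 mm tall, standing on the bench. Origin: centre of its underside. Leave it alone.
- tape_roll: Roll of paper tape lying flat, 96 mm across, 25 mm high. Origin: centre of its underside. Leave it alone.
- screwdriver: Screwdriver lying on the bench. Leave it alone.
- pointer_tip (a point): Tip of the dark pointer at the boom's tail, 66 mm from the pivot on the side away from the handle, 56 mm above the bench; it clears the tooth by 6 mm when it faces it.
- sleeve_end (a point): Outer end, at mid height (62 mm above the bench), of the boom's 24 mm square aluminium sleeve tube, 140 mm from the pivot. Under the sleeve and beyond it, to 290 mm from the pivot, lies the flat rule: 60 mm wide, 4 mm thick, top 40 mm above the bench, a cross line every 10 mm.
- latch_tongue (a point): Middle of the thin steel latch tongue beside the sleeve on the -y side, moving with the button. It runs from the handle to 104 mm from the pivot, 56 to 68 mm above the bench, out to 22 mm from the boom's middle (28 mm with the button in): keep fingertips above 70 mm.

How it is judged:
On the way, in this order (a step that is already met when the one before it is completed fails the run):
1. the boom's pointer faces the index tooth while the arm is still drawn in (value of joint swing between -0.07 and 0.07 rad and value of joint reach below 0.015 m), for 0.2 s.
2. the lock button is in and the arm is coming out (value of joint lock above 0.003 m and value of joint reach above 0.022 m), for 0.05 s.
At the end, for the whole second after the job is handed in: Through the last second the fingers hold the handle (more than 3 N), the cross bar's middle is within 4 mm of the clip's middle along the boom (it lies over the 8 mm wide clip) and still, and the boom is within 0.07 rad of the index tooth (x of cross_line in the frame of clip_line between -0.004 and 0.004 m and value of joint swing between -0.07 and 0.07 rad and contact force between the fingers and handle above 3 N and velocity of joint reach between -0.01 and 0.01 m/s); the arm keeps its last pose, push and grip.
It fails at once if the mug, tape roll or screwdriver was moved more than 30 mm (distance of any of mug, tape_roll, screwdriver from where it was at the start of the episode above 0.03 m).
It also fails if it takes over 42 s, if anything falls off the work surface, if the arm or the gripper's body presses on something with over 40 N, if the wrist force passes 120 N, or if a joint passes its speed limit or range.

### The arm

A 7-joint arm with a two-finger parallel gripper is mounted at the origin on the work surface. World frame = base frame: x ahead of the robot, y to its left, z up, the work surface at z = 0. Lengths are in m, angles in rad, forces in N, time in s.
With the tool pointing down it reaches from about 0.425 to 0.875 m from the base axis. Payload 4.7 kg.
Tool frame: the origin (TCP) lies midway between the tips of the shut fingers; the grasp point (between the pads) lies 19 mm behind it; x points along the fingers, z is the direction in which the jaws open and shut, and the axes are right-handed (so a half turn about x gives the same grasp; the last joint's range is limited). The gripper opens to 87 mm and grips with 3 to 60 N. Pads are 19 mm wide; open, the fingers measure 117 mm over their backs; the gripper's body (75 mm by 190 mm) begins 51 mm behind the grasp point.
Start: joints at [1.149, 0.321, -0.07, 1.45, 0.023, 1.371, -0.057], TCP at [0.274, -0.589, 0.185] pointing down, gripper open.
Joint ranges: [-2.86, 2.86], [-0.3, 2.09], [-1.38, 1.24], [0.06, 2.45], [-1.56, 4.7], [0.09, 2.05], [-2.69, 2.69]. Speed limits (rad/s): [2.57, 2.57, 3.14, 3.14, 3.14, 3.14, 3.14].

### API

Orientations are given as a rotation vector (axis times angle).
In Python, from bench import ctrl, vision, close_job gives the robot as it stands. The module is installed in compiled form; this text tells all that it offers.
- The arm moves only by the tool servo_tool, never from a script. Its argument "commands" is a list that holds one entry, the list of rows, each a list of 7 numbers: the turn, a rotation vector about the tool's x, y, z in degrees, then the shift along the tool's x, y, z in mm, then the finger opening in mm, from 0 to 87. In form: [[[wx, wy, wz, x, y, z, grip], ...]]. A call has 1 to 5 rows; each row is the pose to reach, as a shift and turn from the pose commanded when the call began, along the tool's axes at that moment; what a row does not reach only later rows make up. A row lasts 1/8 s, in which the tool goes at most 62.5 mm and 10.7 degrees, less where a joint would pass 70% of its speed; a pose out of reach is approached as far as the arm can. A call with a gripper value outside its range is refused whole. The fingers move at their own pace and stop on an object; "newtons" is the grip in N (left out, the last holds). Time passes only in rows, so rows that repeat a pose let the fingers close. It gives the time, the measured TCP pose, the force and the opening at its end, in the units of the state.
- ctrl.get_state(): the state, without advancing time (a new reading comes with each control period).
- vision.get_image(name): name is "scene" or "side" or "wrist"; returns the picture (400x640x3 uint8, red, green, blue); there is no depth.
- vision.camera_info(name): a dict with "fov_y" (degrees; the focal length in pixels is half the picture's height over the tangent of half this angle, whatever the lens; pixels are square), "cx", "cy" (the principal point, pixels), "dist" ([k1, k2, p1, p2, k3] as OpenCV has them; the pictures are not rectified), "pose" (4x4, takes a point from camera to world coordinates). Camera axes: x right, y down, z forward; pixel columns grow to the right and rows downward; lengths in m; the calibration is good to about 2 mm. A picture is of the moment at which its call begins: read the wrist's pose just before it. camera_info takes no time and is no camera call; for the wrist camera it gives the pose at the moment of the call.
- close_job(): hands the job in, once; it reports no verdict.
The state is a dict: "time": time; "joint_positions": joint angles; "qd": joint speeds; "joint_torque": joint torques, N m; "position": TCP position; "tool_rot": TCP orientation; "ft_force": force on the tool from outside, world axes, zero at the start; "torque": the same for the moment, N m; "grip_width": opening from 0.0 (shut) to 1.0 (fully open).
Only numpy, scipy, OpenCV 4.12 (cv2) and the standard library are available. Lean on these libraries where they do the work, as an engineer would, in place of code of your own. Each camera call takes 0.05 s, during which the arm holds its last target. There are 200 camera calls.

## Working session

There is one attempt and no reset: what is moved stays moved. The work goes in short steps, Python scripts to look and compute and a tool call to move; the robot and the scene stay as the last step left them, time stands still between calls to the robot, and variables do not carry over. Pictures are saved under pics/ and viewed, about 8 in all and at most 12, crops included, and the job is handed in when it is done.

Besides the shell and the picture viewer there is one more tool, called after "Request:" as name(argument=value, ...), one argument or row to a line, values as JSON. servo_tool: Moves the arm, as the interface text tells. Its arguments: {"type":"object","properties":{"commands":{"type":"array"},"newtons":{"type":"number"}},"required":["commands"]}

```bash
mkdir -p pics; python3 - <<'E'
from bench import ctrl, vision
import cv2
s=ctrl.get_state();print(s)
for n in("scene","side","wrist"):
    i=vision.camera_info(n);print(n,i)
    cv2.imwrite(f"pics/{n}0.png",vision.get_image(n)[:,:,::-1])
E
```

```text
{'time': 0.0, 'joint_positions': array([ 1.14909341,  0.32179375, -0.07009656,  1.45162131,  0.02262159,
        1.37073575, -0.0569016 ]), 'qd': array([-0.00012726,  0.00034359, -0.00090748, -0.00115958,  0.00025273,
        0.00010522,  0.00011831]), 'joint_torque': array([ 2.41714934e-04, -4.91285098e+01, -4.03567208e-01, -3.12526131e+01,
       -6.37806044e-02,  4.37191303e-02,  1.61109811e-04]), 'position': array([ 0.27410059, -0.58874877,  0.18390758]), 'tool_rot': array([ 0.88335223,  1.38600991, -0.88194444]), 'ft_force': array([ 0.02222139, -0.16000446, -0.59540065]), 'torque': array([-0.00042274, -0.04119682,  0.00991546]), 'grip_width': 1.0011632051869692}
scene {'fov_y': 45.1976104472907, 'cx': 323.90143993438033, 'cy': 204.54918405472026, 'dist': array([-0.0405238,  0.       ,  0.       ,  0.       ,  0.       ]), 'pose': array([[ 0.70347616,  0.55618084, -0.44247504,  1.01558183],
       [ 0.71068588, -0.54449025,  0.44548396, -0.4453885 ],
       [ 0.0068463 , -0.62784811, -0.77830577,  0.9607363 ],
       [ 0.        ,  0.        ,  0.        ,  1.        ]])}
side {'fov_y': 53.335327675581915, 'cx': 318.7853853364768, 'cy': 194.23558124290838, 'dist': array([0.03225204, 0.        , 0.        , 0.        , 0.        ]), 'pose': array([[-0.93144935, -0.20338449,  0.30172316,  0.20533883],
       [-0.36339385,  0.56239902, -0.74273296,  0.85345047],
       [-0.01862845, -0.80146247, -0.59775488,  0.75408752],
       [ 0.        ,  0.        ,  0.        ,  1.        ]])}
wrist {'fov_y': 60.71333808442719, 'cx': 323.53831002723365, 'cy': 202.78425996245096, 'dist': array([-0.04468836,  0.        ,  0.        ,  0.        ,  0.        ]), 'pose': array([[ 0.42226685, -0.87858706, -0.22310419,  0.33621713],
       [-0.90647082, -0.40959343, -0.1026834 , -0.56073602],
       [-0.0011657 ,  0.24559724, -0.96937126,  0.3833745 ],
       [ 0.        ,  0.        ,  0.        ,  1.        ]])}
```

View pics/scene0.png

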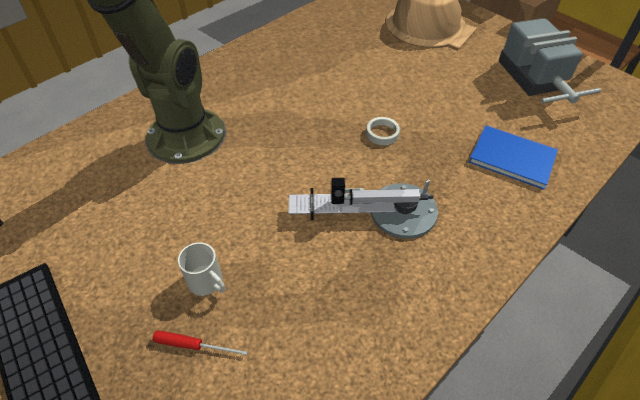

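View pics/side0.png

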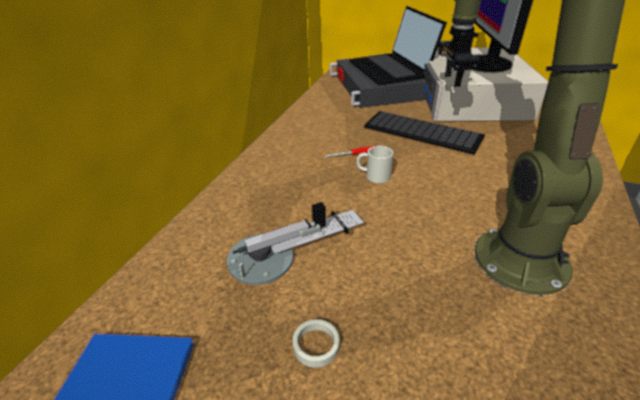

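The scene picture shows the gauge base at (405,210), the handle at (338,190), the clip at (312,204) and the tooth at (427,188). The mug is at (201,270), the screwdriver at (200,345) and the tape at (383,131). I'll enlarge the gauge in both views.

```bash
python3 - <<'E'
import cv2,numpy as np
a=cv2.imread("pics/scene0.png")[172:242,280:445]; b=cv2.imread("pics/side0.png")[198:288,220:375]
a=cv2.resize(a,None,fx=4.8,fy=4.8,interpolation=cv2.INTER_CUBIC)[:, :792]
b=cv2.resize(b,None,fx=2.8,fy=2.8,interpolation=cv2.INTER_CUBIC)
c=np.zeros((a.shape[0]+b.shape[0],a.shape[1],3),np.uint8);c[:a.shape[0]]=a;c[a.shape[0]:,:b.shape[1]]=b
print(a.shape,c.shape);cv2.imwrite("pics/crop1.png",c)
E
```

```text
(336, 792, 3) (588, 792, 3)
```

View pics/crop1.png

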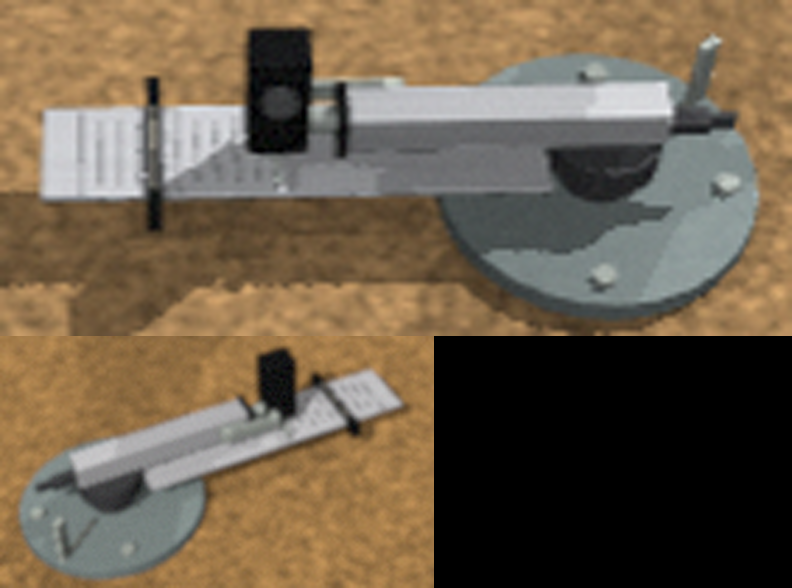

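The crop shows, in scene crop pixels: tooth top (709,38), pointer tip (735,120), clip ends (153,80) and (153,228), rule end corners (42,110) and (42,200), and button (282,103). The side crop confirms the tooth and pointer are well apart. Next I'll fit a model to both views.

```bash
cat > h.py <<'E'
import numpy as np,cv2
from scipy.spatial.transform import Rotation as R
from scipy.optimize import least_squares
def proj(i,P):
    T=np.linalg.inv(i["pose"]);f=200/np.tan(np.radians(i["fov_y"])/2)
    K=np.array([[f,0,i["cx"]],[0,f,i["cy"]],[0,0,1]])
    return cv2.projectPoints(np.float64(P).reshape(-1,1,3),cv2.Rodrigues(T[:3,:3])[0],T[:3,3],K,i["dist"])[0][:,0]
def onplane(i,uv,z):
    f=200/np.tan(np.radians(i["fov_y"])/2)
    K=np.array([[f,0,i["cx"]],[0,f,i["cy"]],[0,0,1]])
    n=cv2.undistortPoints(np.float64(uv).reshape(-1,1,2),K,i["dist"])[0,0]
    d=i["pose"][:3,:3]@[n[0],n[1],1];o=i["pose"][:3,3]
    return o+d*(z-o[2])/d[2]
E
cat > fit.py <<'E'
from h import *
from bench import vision
I={n:vision.camera_info(n) for n in("scene","side")}
s=lambda u,v:(280+u/4.8,172+v/4.8)
d=lambda u,v:(220+u/2.8,198+(v-336)/2.8)
obs=[("scene",s(709,40),"tooth"),("scene",s(735,120),"tip"),("scene",s(153,80),"ce-"),("scene",s(153,226),"ce+"),("scene",s(42,111),"re-"),("scene",s(42,199),"re+"),("scene",s(282,103),"but"),
("side",d(58,520),"tooth"),("side",d(38,487),"tip"),("side",d(318,379),"ce"),("side",d(355,431),"ce"),("side",d(372,370),"re"),("side",d(405,405),"re")]
disc=[("scene",s(590,53)),("scene",s(757,182)),("scene",s(600,303)),("scene",s(443,200)),("side",d(110,437)),("side",d(20,505)),("side",d(205,490)),("side",d(110,573))]
obs[9]=("side",d(318,379),"ce+");
def pts(p,side):
    x,y,b,a,c=p;e=np.array([np.cos(b),np.sin(b),0]);n=np.array([-e[1],e[0],0]);o=np.array([x,y,0]);k=np.array([0,0,1])
    return {"tooth":o-.078*np.array([np.cos(a),np.sin(a),0])+.060*k,"tip":o-.066*e+.056*k,
     "ce-":o+(.17+c)*e-.045*n+.0415*k,"ce+":o+(.17+c)*e+.045*n+.0415*k,"re-":o+.29*e-.03*n+.04*k,"re+":o+.29*e+.03*n+.04*k,"but":o+.17*e+.0195*n+.095*k}
obs=[(n,u,k) for n,u,k in obs if len(k)>2 or n=="scene"]+[("side",d(318,379),"ce-"),("side",d(355,431),"ce+"),("side",d(372,370),"re-"),("side",d(405,405),"re+")]
obs=[o for i,o in enumerate(obs) if not(o[0]=="side" and o[2] in("ce","re"))]
obs=[(n,u,({"ce-":"ce+","ce+":"ce-","re-":"re+","re+":"re-"}.get(k,k) if (n=="side" and SW) else k)) for SW in [0] for n,u,k in obs if not(n=="side" and u==d(318,379) and k=="ce+")]
def res(p,full=False):
    P=pts(p,0);r=[proj(I[n],P[k])[0]-u for n,u,k in obs]
    if full:
        for (n,u,k),q in zip(obs,r):print(n,k,q.round(2))
    q=[(np.linalg.norm(onplane(I[n],u,.014)[:2]-p[:2])-.085)*400 for n,u in disc]
    if full:print("disc",np.round(q,2))
    return np.r_[np.ravel(r),q]
t=onplane(I["scene"],s(600,180),.014);e=onplane(I["scene"],s(42,155),.04)-t;tt=t-onplane(I["scene"],s(709,40),.06)
p0=[t[0],t[1],np.arctan2(e[1],e[0]),np.arctan2(tt[1],tt[0]),.04];print(p0)
r=least_squares(res,p0,loss="soft_l1");print(r.x,"swing",r.x[2]-r.x[3]);res(r.x,True)
S=I["scene"]
print("mug",onplane(S,(201,285),0),"sd",onplane(S,(155,338),.01),onplane(S,(245,353),.01),"tape",onplane(S,(383,131),.02))
E
python3 fit.py
```

```text
[np.float64(0.6315515329273482), np.float64(0.23112249603271007), np.float64(-2.331320781295415), np.float64(-1.5619444737219834), 0.04]
[ 0.62588391  0.23387213 -2.31487258 -1.6257451   0.06215583] swing -0.6891274736870376
scene tooth [-0.35 -0.02]
scene tip [-0.27 -0.62]
scene ce- [-0.39  0.46]
scene ce+ [ 0.36 -1.6 ]
scene re- [-0.25 -0.53]
scene re+ [-0.49  0.06]
scene but [-0.63  0.98]
side tooth [-0.42  0.27]
side tip [-1.31  0.73]
side ce- [13.41 17.31]
side ce+ [-15.44 -20.29]
side re- [ 9.88 11.18]
side re+ [-12.85 -13.54]
disc [-0.78 -0.02  0.03 -0.54 -0.42 -0.89  0.72  1.81]
mug [ 4.41020388e-01 -2.59342054e-01 -1.11022302e-16] sd [ 0.48278663 -0.40453851  0.01      ] [ 0.63907387 -0.2901237   0.01      ] tape [0.40645341 0.40599746 0.02      ]
```

The side-view clip and rule labels were swapped, so I'll swap them and refit.

```bash
sed -i 's/for SW in \[0\]/for SW in [1]/' fit.py; python3 fit.py | tail -18
python3 - <<'E'
from h import *
from bench import ctrl
s=ctrl.get_state();print(R.from_rotvec(s["tool_rot"]).as_matrix().round(4))
E
```

```text
[np.float64(0.6315515329273482), np.float64(0.23112249603271007), np.float64(-2.331320781295415), np.float64(-1.5619444737219834), 0.04]
[ 0.62547901  0.23387102 -2.32502153 -1.63102379  0.06179032] swing -0.6939977475653607
scene tooth [-0.36 -0.01]
scene tip [-0.36 -0.51]
scene ce- [-0.19 -0.34]
scene ce+ [ 0.19 -2.48]
scene re- [-0.22 -1.52]
scene re+ [-0.71 -0.98]
scene but [-0.87  0.33]
side tooth [-0.42  0.27]
side tip [-1.24  0.6 ]
side ce+ [-1.68 -1.22]
side ce- [ 0.5 -0.6]
side re+ [-0.32 -0.46]
side re- [-1.3  -0.62]
disc [-0.88  0.1   0.14 -0.62 -0.34 -0.75  0.57  1.73]
mug [ 4.41020388e-01 -2.59342054e-01 -1.11022302e-16] sd [ 0.48278663 -0.40453851  0.01      ] [ 0.63907387 -0.2901237   0.01      ] tape [0.40645341 0.40599746 0.02      ]
[[-7.000e-04  9.065e-01  4.222e-01]
 [ 1.300e-03  4.222e-01 -9.065e-01]
 [-1.000e+00 -1.000e-04 -1.500e-03]]
```

```bash
cat >> h.py <<'E'
def yawR(deg):
    a=np.radians(deg);z=np.array([np.cos(a),np.sin(a),0]);x=np.array([0,0,-1.]);return np.c_[x,np.cross(z,x),z]
def go(P,yaw,s=None):
    from bench import ctrl
    s=s or ctrl.get_state();R0=R.from_rotvec(s["tool_rot"]).as_matrix()
    w=np.degrees(R.from_matrix(R0.T@yawR(yaw)).as_rotvec());t=R0.T@(np.array(P)-s["position"])*1000
    print("go",w.round(1),t.round(1))
E
python3 -c "
from h import *
go([.509,.110,.20],-43.2)"
```

```text
go [-21.8  -0.1  -0. ] [ -15.1  507.9 -534.4]
```

Request:
servo_tool(
  commands=[
    [[0, 0, 0, -3, 34, -36, 87], [0, 0, 0, -6, 68, -72, 87], [0, 0, 0, -9, 102, -107, 87], [0, 0, 0, -12, 136, -143, 87], [0, 0, 0, -15, 170, -178, 87]],
  ],
)

```text
time: 0.78
position: [0.3536, -0.3544, 0.1999]
tool_rot: [0.882, 1.385, -0.883]
ft_force: [-0.0, 0.2, -0.4]
grip_width: 0.998
```

Request:
servo_tool(
  commands=[
    [[0, 0, 0, 0, 34, -36, 87], [0, 0, 0, 0, 68, -72, 87], [0, 0, 0, 0, 102, -107, 87], [0, 0, 0, 0, 136, -143, 87], [0, 0, 0, 0, 170, -178, 87]],
  ],
)

```text
time: 1.4
position: [0.4325, -0.1214, 0.1999]
tool_rot: [0.882, 1.384, -0.883]
ft_force: [1.1, -0.6, 0.2]
grip_width: 0.997
```

Request:
servo_tool(
  commands=[
    [[-6, 0, 0, 0, 45, -48, 87], [-12, 0, 0, 0, 90, -95, 87], [-18, 0, 0, 0, 135, -142, 87], [-21.8, 0, 0, 0, 168, -178, 87], [-21.8, 0, 0, 0, 168, -178, 87]],
  ],
)

```text
time: 2.02
position: [0.5091, 0.1153, 0.1998]
tool_rot: [0.585, 1.493, -0.58]
ft_force: [-0.6, -0.6, -0.2]
grip_width: 1.001
```

```bash
python3 - <<'E'
from h import *
from bench import ctrl,vision
for k in range(4): vision.get_image("side")
s=ctrl.get_state();print(s["time"],s["position"],s["joint_positions"].round(2))
go([.509,.110,.20],-43.2)
i=vision.camera_info("wrist");im=vision.get_image("wrist");np.save("wi.npy",i,allow_pickle=True)
cv2.imwrite("pics/w1.png",im[:,:,::-1])
e=np.array([np.cos(-2.325),np.sin(-2.325),0]);n=np.array([-e[1],e[0],0]);o=np.array([.6255,.2339,0])
k=np.array([0,0,1])
for nm,P in dict(handtop=o+.17*e+.12*k,c1=o+.186*e+.013*n+.12*k,c2=o+.186*e-.013*n+.12*k,c3=o+.154*e+.013*n+.12*k,c4=o+.154*e-.013*n+.12*k,clipm=o+.2318*e-.045*n+.043*k,clipp=o+.2318*e+.045*n+.043*k).items(): print(nm,proj(i,P).round(1))
E
```

```text
2.225 [0.50928519 0.10753198 0.1995908 ] [ 0.47  0.08 -0.77  1.72  0.06  1.36 -1.06]
go [-0.2  0.   0.1] [-0.4  1.6 -1.9]
handtop [[320.  197.4]]
c1 [[335.4 215.7]]
c2 [[304.8 215.8]]
c3 [[335.6 178.6]]
c4 [[304.2 178.7]]
clipm [[280.2 235.9]]
clipp [[361.7 235.7]]
```

View pics/w1.png

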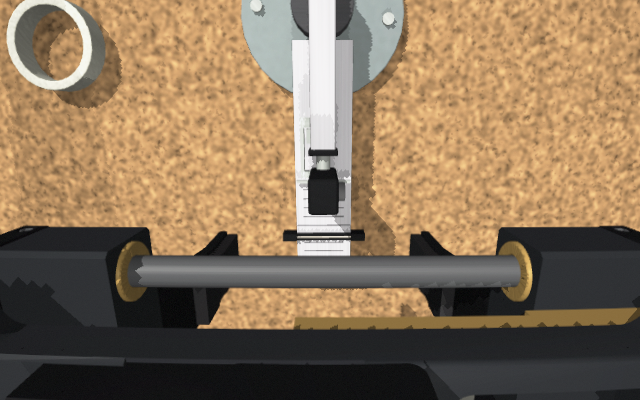

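The wrist view shows the handle top (outer edge at v≈214, cols 308–339) and the clip (284–365, v≈236). Both lie about 3 mm to the +y side of the model and match it along the boom, so the tool is already over the handle within 2 mm. I'll descend and grip.

Request:
servo_tool(
  commands=[
    [[0, 0, 0, 30, 1.5, 0, 87], [0, 0, 0, 60, 1.5, 0, 87], [0, 0, 0, 90, 1.5, 0, 87], [0, 0, 0, 122, 1.5, 0, 87], [0, 0, 0, 122, 1.5, 0, 87]],
  ],
)

```text
time: 2.9
position: [0.5083, 0.1082, 0.0759]
tool_rot: [0.59, 1.493, -0.595]
ft_force: [-0.0, -0.1, 0.7]
grip_width: 0.999
```

Request:
servo_tool(
  commands=[
    [[0, 0, 0, 0, 0, 0, 0], [0, 0, 0, 0, 0, 0, 0], [0, 0, 0, 0, 0, 0, 0], [0, 0, 0, 0, 0, 0, 0], [0, 0, 0, 0, 0, 0, 0]],
  ],
  newtons=25,
)

```text
time: 3.52
position: [0.5106, 0.1103, 0.0781]
tool_rot: [0.59, 1.489, -0.59]
ft_force: [0.3, -0.5, -0.5]
grip_width: 0.517
```

```bash
python3 - <<'E'
from h import *
from bench import ctrl,vision
s=ctrl.get_state();print(s["time"],s["position"],s["grip_width"]*87,s["ft_force"])
o=np.array([.6255,.2339,.0775])
v=(s["position"]-o)[:2];b=np.degrees(np.arctan2(v[1],v[0]));r=np.hypot(*v);print("r",r,"ang",b,"yaw",np.degrees(np.arctan2(*R.from_rotvec(s["tool_rot"]).as_matrix()[[1,0],2])))
for d in (10,20,30,39.7): 
    a=np.radians(b+d);go(o+r*np.array([np.cos(a),np.sin(a),0]),-43.2+d,s)
E
```

```text
3.525 [0.51059741 0.11034945 0.07809733] 44.94634762087672 [ 0.32768347 -0.4554209  -0.52589156]
r 0.16872268311708774 ang -132.92296802260557 yaw -43.22796418448695
go [-10.   0.  -0.] [ 0.6  2.7 29.3]
go [-20.   0.  -0.] [ 0.6 10.5 57.7]
go [-30.   0.  -0.] [ 0.6 23.1 84.2]
go [-39.7   0.    0. ] [  0.6  39.5 107.6]
```

Fingers still closing; wait.

Request:
servo_tool(
  commands=[
    [[0, 0, 0, 0, 0, 0, 0], [0, 0, 0, 0, 0, 0, 0], [0, 0, 0, 0, 0, 0, 0], [0, 0, 0, 0, 0, 0, 0], [0, 0, 0, 0, 0, 0, 0]],
  ],
  newtons=25,
)

```text
time: 4.15
position: [0.5107, 0.1101, 0.0779]
tool_rot: [0.59, 1.489, -0.59]
ft_force: [1.7, -1.9, -1.2]
grip_width: 0.293
```

Request:
servo_tool(
  commands=[
    [[-4, 0, 0, 0, 0.4, 11.8, 0], [-8, 0, 0, 0, 1.6, 23.5, 0], [-12, 0, 0, 0, 3.7, 35.1, 0], [-16, 0, 0, 0, 6.5, 46.5, 0], [-20, 0, 0, 0, 10.2, 57.7, 0]],
  ],
)

```text
time: 4.78
position: [0.5575, 0.0791, 0.0778]
tool_rot: [0.316, 1.552, -0.317]
ft_force: [-5.2, 1.2, 4.2]
grip_width: 0.294
```

Request:
servo_tool(
  commands=[
    [[-4, 0, 0, 0, 0.4, 11.8, 0], [-8, 0, 0, 0, 1.6, 23.5, 0], [-12, 0, 0, 0, 3.7, 35.1, 0], [-16, 0, 0, 0, 6.5, 46.5, 0], [-19.5, 0, 0, 0, 9.7, 56.3, 0]],
  ],
)

```text
time: 5.4
position: [0.6132, 0.0653, 0.0778]
tool_rot: [0.05, 1.575, -0.05]
ft_force: [-6.2, -0.1, 4.3]
grip_width: 0.291
```

Request:
servo_tool(
  commands=[
    [[0, 0, 0, 0, 0, 0, 0], [0, 0, 0, 0, 0, 0, 0], [0, 0, 0, 0, 0, 0, 0]],
  ],
)

```text
time: 5.78
position: [0.6148, 0.0652, 0.0779]
tool_rot: [0.051, 1.57, -0.051]
ft_force: [-0.9, 0.5, 0.4]
grip_width: 0.293
```

```bash
python3 - <<'E'
from h import *
from bench import ctrl,vision
s=ctrl.get_state();print(s["time"],s["position"],s["grip_width"]*87,s["ft_force"])
v=(s["position"]-[.6255,.2339,.0775])[:2];print(np.hypot(*v),np.degrees(np.arctan2(v[1],v[0])),np.degrees(np.arctan2(*R.from_rotvec(s["tool_rot"]).as_matrix()[[1,0],2])))
I={n:vision.camera_info(n) for n in("scene","side","wrist")};M={n:vision.get_image(n)[:,:,::-1] for n in I}
for n in M:cv2.imwrite(f"pics/{n}2.png",M[n])
a=cv2.resize(M["scene"][160:240,340:450],None,fx=5,fy=5,interpolation=cv2.INTER_CUBIC)[:330]
b=cv2.resize(M["wrist"][0:260,190:450],None,fx=1,fy=1)
c=np.zeros((600,800,3),np.uint8);c[:330,:550]=a;c[330:590,:260]=b
d=cv2.resize(M["side"][200:290,220:400],None,fx=2.9,fy=2.9,interpolation=cv2.INTER_CUBIC);c[335:335+d.shape[0],270:270+d.shape[1]]=d[:265]
cv2.imwrite("pics/c2.png",c)
o=np.array([.6255,.2339,0])
for nm in("scene","side"):
  for dd in(-.1,0,.1):
    a=-1.631+dd;print(nm,dd,"tip",proj(I[nm],o-.066*np.array([np.cos(a),np.sin(a),0])+[0,0,.056]),"tooth",proj(I[nm],o-.078*np.array([np.cos(-1.631),np.sin(-1.631),0])+[0,0,.060]))
E
```

```text
5.775 [0.61482332 0.06516504 0.07793092] 25.453177718406433 [-0.85620989  0.45282916  0.38861372]
0.16907240271518678 -93.62055610894437 -3.742503057957982
scene -0.1 tip [[425.84107635 185.2637816 ]] tooth [[427.36309229 180.31981732]]
scene 0 tip [[423.94638569 183.70801343]] tooth [[427.36309229 180.31981732]]
scene 0.1 tip [[421.88790968 182.28848588]] tooth [[427.36309229 180.31981732]]
side -0.1 tip [[241.09692112 260.8580339 ]] tooth [[240.28579866 263.98677927]]
side 0 tip [[243.33405586 261.75702423]] tooth [[240.28579866 263.98677927]]
side 0.1 tip [[245.73536149 262.4745939 ]] tooth [[240.28579866 263.98677927]]
```

View pics/c2.png

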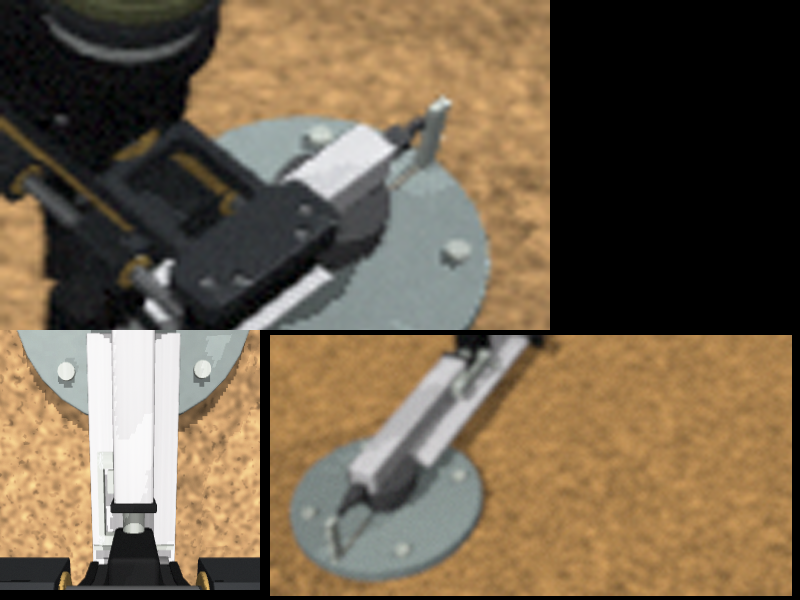

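The pointer tip and tooth top sit at (424.6,184.2) and (428,180.6) in the scene. The offset matches the swing = 0 prediction to within about 0.3 px, and the base bolts are symmetric about the boom in the wrist view, so swing is about 0 and the arm is still in. Now I'll draw out about 62 mm along the boom.

Request:
servo_tool(
  commands=[
    [[0, 0, 0, 0, -7, 0, 0], [0, 0, 0, 0, -14, 0, 0], [0, 0, 0, 0, -21, 0, 0], [0, 0, 0, 0, -28, 0, 0], [0, 0, 0, 0, -35, 0, 0]],
  ],
  newtons=35,
)

```text
time: 6.55
position: [0.6138, 0.0609, 0.0782]
tool_rot: [0.067, 1.564, -0.006]
ft_force: [9.0, 47.3, -15.1]
grip_width: 0.286
```

Request:
servo_tool(
  commands=[
    [[0, 0, 0, 0, -7, 0, 0], [0, 0, 0, 0, -14, 0, 0], [0, 0, 0, 0, -21, 0, 0], [0, 0, 0, 0, -27, 0, 0], [0, 0, 0, 0, -27, 0, 0]],
  ],
)

```text
time: 7.18
position: [0.6113, 0.015, 0.0782]
tool_rot: [0.048, 1.568, -0.033]
ft_force: [-0.7, -2.5, 0.1]
grip_width: 0.13
```

Request:
servo_tool(
  commands=[
    [[0, 0, 0, 0, 0, 0, 0], [0, 0, 0, 0, 0, 0, 0]],
  ],
)

```text
time: 7.42
position: [0.6112, 0.0005, 0.0778]
tool_rot: [0.052, 1.57, -0.055]
ft_force: [1.0, 0.8, 0.0]
grip_width: 0.011
```

```bash
cat > look.py <<'E'
import sys
from h import *
from bench import ctrl,vision
t=sys.argv[1]
s=ctrl.get_state();print(s["time"],s["position"],s["grip_width"]*87,s["ft_force"])
v=(s["position"]-[.6255,.2339,.0775])[:2];print(np.hypot(*v),np.degrees(np.arctan2(v[1],v[0])),np.degrees(np.arctan2(*R.from_rotvec(s["tool_rot"]).as_matrix()[[1,0],2])))
I={n:vision.camera_info(n) for n in("scene","side","wrist")};M={n:vision.get_image(n)[:,:,::-1] for n in I}
for n in M:cv2.imwrite(f"pics/{n}{t}.png",M[n])
a=np.radians(-93.6);e=np.array([np.cos(a),np.sin(a),0]);n=np.array([-e[1],e[0],0]);o=np.array([.6255,.2339,0]);k=np.array([0,0,1])
for nm in I:print(nm,"clip ends",[proj(I[nm],o+.2318*e+q*n+.043*k)[0].round(1) for q in(-.045,0,.045)],"sleeve",proj(I[nm],o+.14*e+.074*k)[0].round(1),"ruleend",proj(I[nm],o+.29*e+.04*k)[0].round(1))
c=np.zeros((600,800,3),np.uint8)
def put(im,x,y):c[y:y+im.shape[0],x:x+im.shape[1]]=im
put(M["wrist"][0:300,120:520],0,0)
put(cv2.resize(M["scene"][150:250,320:450],None,fx=3,fy=3,interpolation=cv2.INTER_CUBIC),405,0)
put(cv2.resize(M["side"][180:280,220:420],None,fx=3,fy=3,interpolation=cv2.INTER_CUBIC),0,300)
cv2.imwrite(f"pics/c{t}.png",c)
E
python3 look.py 3
```

```text
7.425 [6.11185823e-01 5.21375280e-04 7.78082665e-02] 0.9442771406154132 [0.95334243 0.81603767 0.03734447]
0.23381718955187591 -93.50981495345448 -3.9114598533494105
scene clip ends [array([323. , 239.4]), array([335.9, 251.7]), array([349.4, 264.5])] sleeve [365.9 222.4] ruleend [316.5 266.7]
side clip ends [array([313.8, 200.9]), array([300.1, 197.2]), array([286.7, 193.6])] sleeve [284.4 206.7] ruleend [308.8 187.5]
wrist clip ends [array([257.8, 210.5]), array([320.9, 210.2]), array([384.1, 209.9])] sleeve [319.3  67.3] ruleend [321.5 282.6]
```

View pics/c3.png

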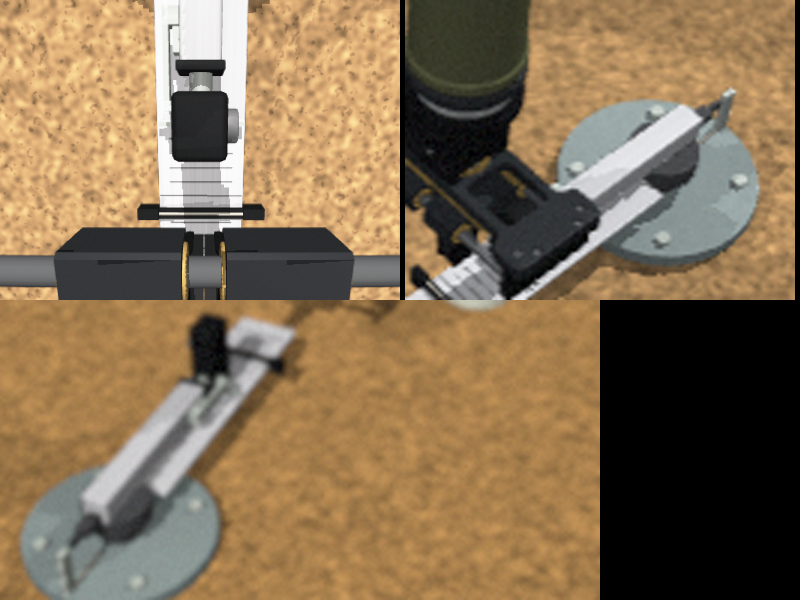

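The gripper slid off: the pull met 47 N, so the arm was still locked even though the opening read 25.5 mm. I'll compare the latch tongue while gripped (wrist2) and now (wrist3), and check the handle position numerically.

```bash
python3 - <<'E'
from h import *
a=cv2.imread("pics/wrist2.png")[80:270,230:420];b=cv2.imread("pics/wrist3.png")[0:190,230:420]
f=lambda x:cv2.resize(x,None,fx=2.1,fy=2.1,interpolation=cv2.INTER_CUBIC)
w=np.hstack([f(a),f(b)])
s=cv2.imread("pics/side2.png")[170:235,255:350];t=cv2.imread("pics/side3.png")[170:235,255:350]
v=np.hstack([cv2.resize(x,(399,200),interpolation=cv2.INTER_CUBIC) for x in(s,t)])
print(w.shape,v.shape);cv2.imwrite("pics/c4.png",np.vstack([w,v]))
from bench import vision
i=vision.camera_info("wrist")
a=np.radians(-93.5);e=np.array([np.cos(a),np.sin(a),0]);n=np.array([-e[1],e[0],0]);o=np.array([.6255,.2339,0]);k=np.array([0,0,1])
print([proj(i,o+(.17+p)*e+q*n+.12*k)[0].round(1) for p in(-.016,.016) for q in(-.013,.013)], proj(i,o+.17*e+.0195*n+.095*k))
E
```

```text
(399, 798, 3) (200, 798, 3)
[array([289.6,  88.6]), array([348.7,  88.2]), array([291.6, 161.1]), array([348. , 160.7])] [[357.39423431 123.97619506]]
```

View pics/c4.png

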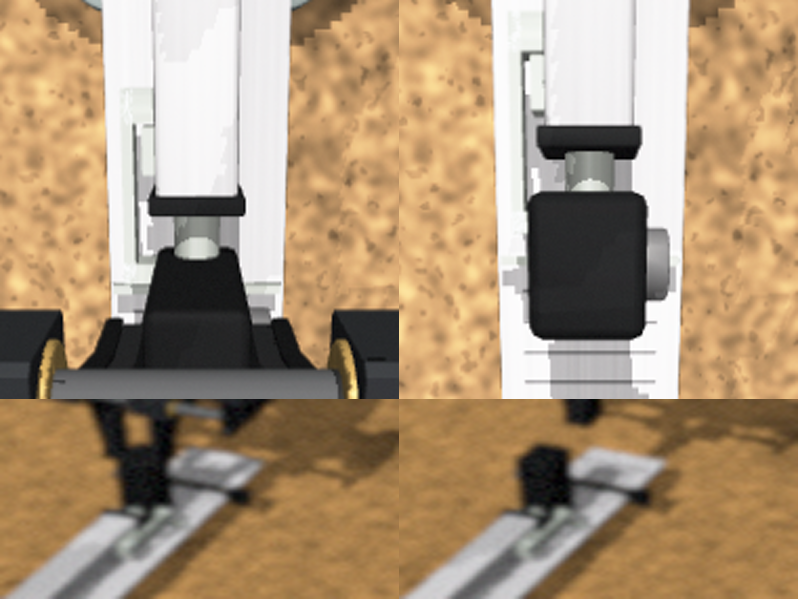

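```bash
python3 - <<'E'
from h import *
from bench import ctrl,vision
i=vision.camera_info("wrist");s=ctrl.get_state()
# camera relative to tool, then pose 2
T=np.eye(4);T[:3,:3]=R.from_rotvec(s["tool_rot"]).as_matrix();T[:3,3]=s["position"]
X=np.linalg.inv(T)@i["pose"]
T2=np.eye(4);T2[:3,:3]=yawR(-3.74);T2[:3,3]=[.61482,.06517,.07793]
j=dict(i);j["pose"]=T2@X
print("cam in tool",X.round(4))
a=np.radians(-93.5);e=np.array([np.cos(a),np.sin(a),0]);n=np.array([-e[1],e[0],0]);o=np.array([.6255,.2339,0]);k=np.array([0,0,1])
c2=lambda p:(np.array(p)-[230,80])*2.1
c3=lambda p:(np.array(p)-[230,0])*2.1+[399,0]
for nm,P in dict(tcp=T2[:3,3],grasp=T2[:3,3]+.019*k).items():print(nm,c2(proj(j,P)[0]).round())
for nm,(x,y,z) in dict(htop_in_m=(.154,-.013,.12),htop_in_p=(.154,.013,.12),btn_out_in=(.161,.0195,.095),btn_out_mid=(.17,.0195,.095),btn_in_mid=(.17,.0135,.095),bar_m=(.17,-.028,.048),bar_p=(.17,.028,.048),sleeve_m=(.14,-.012,.074),sleeve_p=(.14,.012,.074),tong_out22=(.104,-.022,.068),tong_out28=(.104,-.028,.068)).items():
  P=o+x*e+y*n+z*k;print(nm,"w2",c2(proj(j,P)[0]).round(),"w3",c3(proj(i,P)[0]).round())
E
```

```text
cam in tool [[ 4.000e-04 -2.456e-01  9.694e-01 -1.994e-01]
 [ 1.000e-04 -9.694e-01 -2.456e-01  6.690e-02]
 [ 1.000e+00  2.000e-04 -3.000e-04  1.600e-03]
 [ 0.000e+00  0.000e+00  0.000e+00  1.000e+00]]
tcp [191. 312.]
grasp [191. 335.]
htop_in_m w2 [134. 308.] w3 [524. 186.]
htop_in_p w2 [247. 308.] w3 [648. 185.]
btn_out_in w2 [265. 303.] w3 [667. 223.]
btn_out_mid w2 [264. 335.] w3 [667. 260.]
btn_in_mid w2 [242. 335.] w3 [642. 260.]
bar_m w2 [109. 286.] w3 [500. 258.]
bar_p w2 [277. 286.] w3 [679. 257.]
sleeve_m w2 [150. 212.] w3 [543. 145.]
sleeve_p w2 [234. 212.] w3 [633. 145.]
tong_out22 w2 [114.  84.] w3 [504.   7.]
tong_out28 w2 [93. 84.] w3 [482.   7.]
```

The tongue stayed at 22 mm and the button stayed out, although the opening read about 26 mm. The fingers seem to have closed above the button. I'll check where the actual fingertip lies against the reported TCP in the side view.

```bash
python3 - <<'E'
from h import *
from bench import ctrl,vision
i=vision.camera_info("side");s=ctrl.get_state();p=s["position"]
im=vision.get_image("side")[:,:,::-1]
x0,y0,f=240,110,5
c=cv2.resize(im[y0:y0+115,x0:x0+150],None,fx=f,fy=f,interpolation=cv2.INTER_CUBIC)
for dz in(0,.019,.035,.05,.07):
    q=(proj(i,p+[0,0,dz])[0]-[x0,y0])*f;print(dz,q.round());cv2.drawMarker(c,tuple(int(v) for v in q),(0,255,0),0,8)
for z in(.05,.12):
    print("handle",z,((proj(i,[.6255-.061*.17,.2339-.998*.17,z])[0]-[x0,y0])*f).round())
cv2.imwrite("pics/c5.png",c)
E
```

```text
0 [298. 387.]
0.019 [297. 360.]
0.035 [295. 337.]
0.05 [294. 315.]
0.07 [292. 286.]
handle 0.05 [250. 487.]
handle 0.12 [242. 386.]
```

View pics/c5.png

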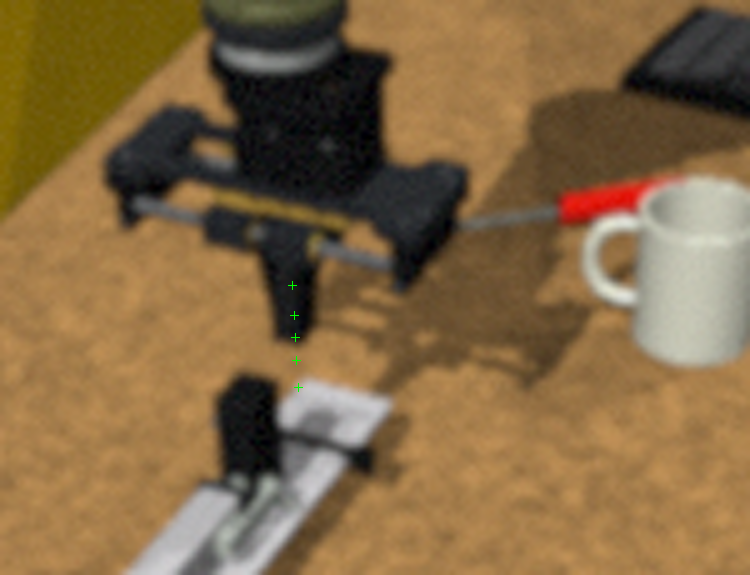

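The visible fingertip lies about 32 mm above the reported TCP. So the pads had gripped the handle's bare top above the button, which agrees with the tips sitting only ~11 mm below the handle top in the earlier picture. I'll open, rise, go back over the handle, go about 31 mm lower than before, and check by eye before closing.

Request:
servo_tool(
  commands=[
    [[0, 0, 0, -15, 0, 0, 87], [0, 0, 0, -30, 0, 0, 87], [0, 0, 0, -40, 0, 0, 87], [0, 0, 0, -40, 0, 0, 87], [0, 0, 0, -40, 0, 0, 87]],
  ],
  newtons=30,
)

```text
time: 8.25
position: [0.6108, 0.003, 0.1177]
tool_rot: [0.051, 1.571, -0.051]
ft_force: [0.1, 0.4, 0.5]
grip_width: 0.485
```

Request:
servo_tool(
  commands=[
    [[0, 0, 0, 0, 20, -0.5, 87], [0, 0, 0, 0, 40, -0.5, 87], [0, 0, 0, 0, 64.5, -0.5, 87], [0, 0, 0, 0, 64.5, -0.5, 87], [0, 0, 0, 0, 64.5, -0.5, 87]],
  ],
)

```text
time: 8.88
position: [0.6146, 0.0674, 0.1177]
tool_rot: [0.05, 1.571, -0.051]
ft_force: [0.1, -0.6, -0.2]
grip_width: 0.979
```

Request:
servo_tool(
  commands=[
    [[0, 0, 0, 15, 0, 0, 87], [0, 0, 0, 30, 0, 0, 87], [0, 0, 0, 45, 0, 0, 87], [0, 0, 0, 60, 0, 0, 87], [0, 0, 0, 60, 0, 0, 87]],
  ],
)

```text
time: 9.5
position: [0.6135, 0.0672, 0.056]
tool_rot: [0.051, 1.573, -0.051]
ft_force: [-0.9, -0.3, 0.4]
grip_width: 0.997
```

```bash
python3 - <<'E'
from h import *
from bench import ctrl,vision
i=vision.camera_info("side");s=ctrl.get_state();p=s["position"];print(s["time"],p,s["grip_width"],s["ft_force"],s["tool_rot"])
im=vision.get_image("side")[:,:,::-1]
x0,y0,f=220,140,5
c=cv2.resize(im[y0:y0+110,x0:x0+150],None,fx=f,fy=f,interpolation=cv2.INTER_CUBIC)
c=cv2.convertScaleAbs(c,alpha=1.6,beta=20)
n=np.array([.998,-.065,0])
for q in(-.043,.043):
  for z in(.07,.09,.11): 
    u=(proj(i,[p[0]+q*n[0],p[1]+q*n[1],z])[0]-[x0,y0])*f;print(q,z,u.round())
cv2.imwrite("pics/c6.png",c)
E
```

```text
9.5 [0.61345635 0.06718688 0.05604287] 0.9966374063402068 [-0.86654311 -0.26401022  0.39543882] [ 0.05095946  1.57330696 -0.05131426]
-0.043 0.07 [417. 332.]
-0.043 0.09 [415. 303.]
-0.043 0.11 [414. 274.]
0.043 0.07 [281. 294.]
0.043 0.09 [279. 265.]
0.043 0.11 [276. 236.]
```

View pics/c6.png

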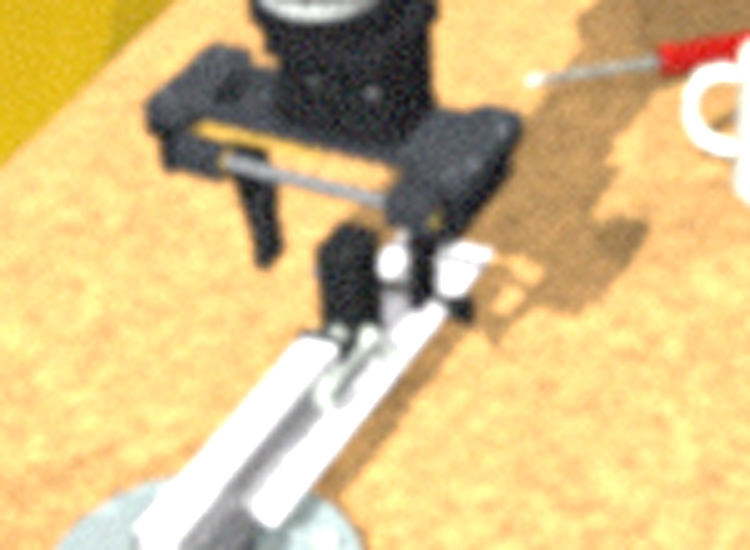

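The fingertips are at rows 265 (left) and 302 (right), which corresponds to z≈90 mm while the TCP reads 56 mm, so the offset is about 33 mm. I'll lower 12 mm more, moving 2 mm outward, then close at 30 N.

Request:
servo_tool(
  commands=[
    [[0, 0, 0, 6, -2, 0, 87], [0, 0, 0, 12, -2, 0, 87], [0, 0, 0, 12, -2, 0, 87], [0, 0, 0, 12, -2, 0, 0], [0, 0, 0, 12, -2, 0, 0]],
  ],
  newtons=30,
)

```text
time: 10.18
position: [0.6148, 0.0656, 0.0462]
tool_rot: [0.051, 1.57, -0.051]
ft_force: [0.5, -1.2, 0.0]
grip_width: 0.855
```

Request:
servo_tool(
  commands=[
    [[0, 0, 0, 0, 0, 0, 0], [0, 0, 0, 0, 0, 0, 0], [0, 0, 0, 0, 0, 0, 0], [0, 0, 0, 0, 0, 0, 0], [0, 0, 0, 0, 0, 0, 0]],
  ],
)

```text
time: 10.8
position: [0.6139, 0.0655, 0.0459]
tool_rot: [0.051, 1.572, -0.051]
ft_force: [-0.5, 1.0, 2.9]
grip_width: 0.298
```

Request:
servo_tool(
  commands=[
    [[0, 0, 0, 0, 0, 0, 0], [0, 0, 0, 0, 0, 0, 0], [0, 0, 0, 0, 0, 0, 0], [0, 0, 0, 0, 0, 0, 0], [0, 0, 0, 0, 0, 0, 0]],
  ],
)

```text
time: 11.42
position: [0.614, 0.0655, 0.0459]
tool_rot: [0.051, 1.571, -0.051]
ft_force: [-4.6, -0.1, 4.0]
grip_width: 0.302
```

Request:
servo_tool(
  commands=[
    [[0, 0, 0, 0, -3, 0, 0], [0, 0, 0, 0, -6, 0, 0], [0, 0, 0, 0, -10, 0, 0], [0, 0, 0, 0, -10, 0, 0]],
  ],
)

```text
time: 11.92
position: [0.6135, 0.0575, 0.0459]
tool_rot: [0.052, 1.571, -0.048]
ft_force: [-4.9, 3.1, 2.8]
grip_width: 0.296
```

The arm now draws out with about 3 N, which is the spring force, so the lock is released. I'll continue to the clip.

Request:
servo_tool(
  commands=[
    [[0, 0, 0, 0, -5, 0, 0], [0, 0, 0, 0, -10, 0, 0], [0, 0, 0, 0, -15, 0, 0], [0, 0, 0, 0, -20, 0, 0], [0, 0, 0, 0, -26, 0, 0]],
  ],
)

```text
time: 12.55
position: [0.6118, 0.0327, 0.0459]
tool_rot: [0.052, 1.571, -0.047]
ft_force: [-3.3, 4.6, 2.7]
grip_width: 0.295
```

Request:
servo_tool(
  commands=[
    [[0, 0, 0, 0, -6, 0, 0], [0, 0, 0, 0, -12, 0, 0], [0, 0, 0, 0, -18, 0, 0], [0, 0, 0, 0, -26, 0, 0], [0, 0, 0, 0, -26, 0, 0]],
  ],
)

```text
time: 13.18
position: [0.6103, 0.0055, 0.0458]
tool_rot: [0.052, 1.571, -0.048]
ft_force: [-3.9, 4.0, 2.2]
grip_width: 0.299
```

Request:
servo_tool(
  commands=[
    [[0, 0, 0, 0, 0, 0, 0], [0, 0, 0, 0, 0, 0, 0], [0, 0, 0, 0, 0, 0, 0]],
  ],
)

```text
time: 13.55
position: [0.6104, 0.0061, 0.0459]
tool_rot: [0.052, 1.57, -0.048]
ft_force: [-4.1, 2.9, 2.2]
grip_width: 0.295
```

```bash
python3 look.py 7; python3 - <<'E'
from h import *
w=cv2.imread("pics/wrist7.png");s=cv2.imread("pics/side7.png")
a=cv2.resize(w[40:260,230:420],(475,550),interpolation=cv2.INTER_CUBIC)
b=cv2.resize(s[150:230,265:330],(325,400),interpolation=cv2.INTER_CUBIC)
c=np.zeros((600,800,3),np.uint8);c[:550,:475]=a;c[:400,475:]=b
sc=cv2.imread("pics/scene7.png")[165:205,385:450];c[400:600,475:]=cv2.resize(sc,(325,200),interpolation=cv2.INTER_CUBIC)
cv2.imwrite("pics/c7b.png",cv2.convertScaleAbs(c,alpha=1.3,beta=15))
E
```

```text
13.55 [0.61038782 0.00612255 0.04586918] 25.655945199900625 [-4.07476419  2.94035522  2.17704368]
0.2282782167957627 -93.79579613764663 -3.6358334834122465
scene clip ends [array([323. , 239.4]), array([335.9, 251.7]), array([349.4, 264.5])] sleeve [365.9 222.4] ruleend [316.5 266.7]
side clip ends [array([313.8, 200.9]), array([300.1, 197.2]), array([286.7, 193.6])] sleeve [284.4 206.7] ruleend [308.8 187.5]
wrist clip ends [array([250.5, 232.5]), array([322.3, 232.5]), array([394.2, 232.4])] sleeve [321.8  70.2] ruleend [322.5 312.4]
```

View pics/c7b.png

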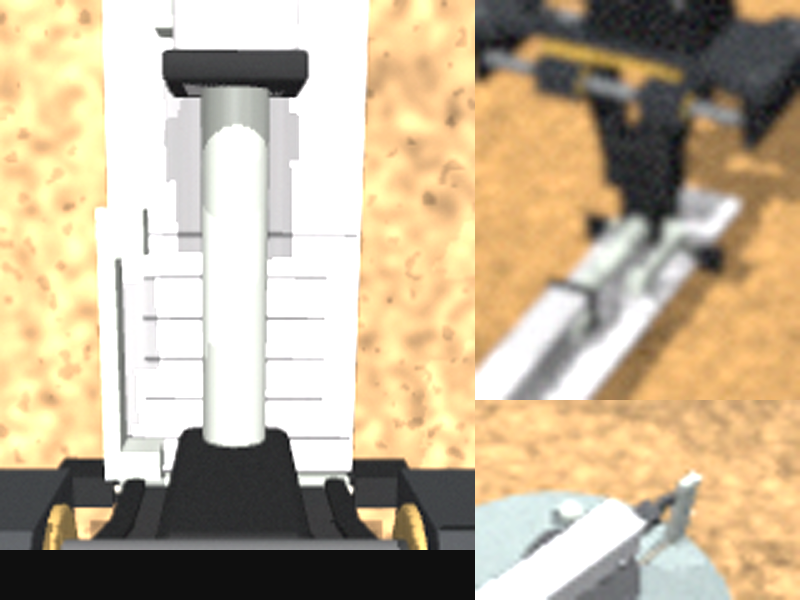

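The wrist view is drawn out with the handle near the clip, and the pointer is still on the tooth at scene ≈(428,181). For the exact remaining distance I'll measure the bar-to-clip gap in the earlier unobstructed wrist3 picture (reach 0) from pixel profiles.

```bash
python3 - <<'E'
import cv2,numpy as np
g=cv2.imread("pics/wrist3.png",0)
print("bar L cols 271-278"); print(g[110:150,271:279].mean(1).round().astype(int))
print("bar R cols 347-353 "); print(g[110:150,348:354].mean(1).round().astype(int))
print("clip end L(262-268)",g[195:228,262:268].mean(1).round().astype(int))
print("clip mid L(290-300)",g[195:228,290:300].mean(1).round().astype(int))
print("clip mid R(345-350)",g[195:228,340:350].mean(1).round().astype(int))
a=cv2.resize(g[105:225,250:395],None,fx=5,fy=5,interpolation=cv2.INTER_NEAREST);cv2.imwrite("pics/c8.png",a)
E
```

```text
bar L cols 271-278
[197 197 194 192 188 183 178 175 175 178 183 190 196 196 195 199 203 202
 197 191 185 180 178 174 170 170 176 186 194 197 200 206 211 210 208 206
 201 194 187 180]
bar R cols 347-353 
[128 135 140 145 149 155 164 173 176 175 173 172 170 167 162 155 148 142
 137 132 127 122 117 112 106 102  96  90  84  81  79  73  68 192 246 251
 251 251 251 251]
clip end L(262-268) [174 177 182 186 190 193 193 189 136  61  24  24  24  25  35  38  37  37
  39  38  38  37  38  38  38 159 182 180 184 187 186 185 117]
clip mid L(290-300) [152 237 250 250 250 250 250 249 249 242 239 239 146  35  37  38  38 161
 238 198  92  38  39  67 166 219 207 164 240 249 249 249 177]
clip mid R(345-350) [123 144 184 188 185 185 185 185 185 165 156 156  88  23  27  27  27  92
 172 212 128  38  37  67 163 185 215 148 235 248 248 248 196]
```

View pics/c8.png

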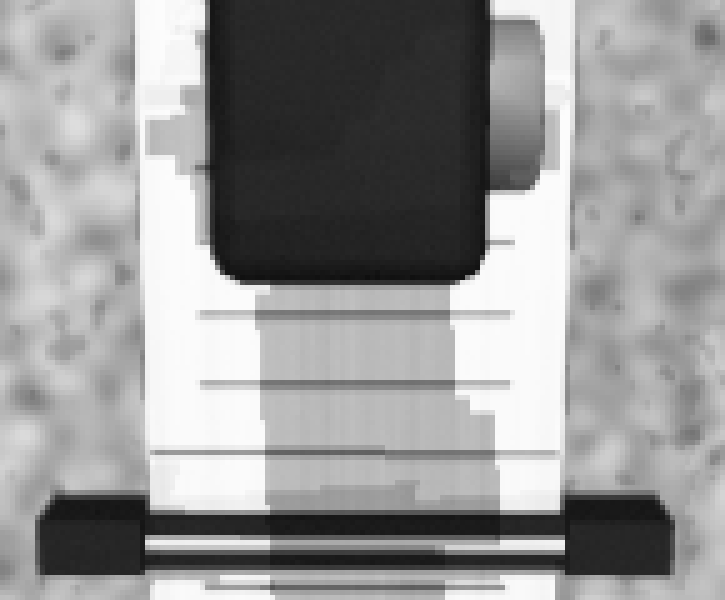

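```bash
python3 - <<'E'
from h import *
from bench import ctrl,vision
i=vision.camera_info("wrist");s=ctrl.get_state()
T=np.eye(4);T[:3,:3]=R.from_rotvec(s["tool_rot"]).as_matrix();T[:3,3]=s["position"];X=np.linalg.inv(T)@i["pose"]
T2=np.eye(4);T2[:3,:3]=yawR(-3.91);T2[:3,3]=[.61118,.00052,.0778];j=dict(i);j["pose"]=T2@X
o=np.array([.6255,.2339]);e=np.array([np.cos(np.radians(-93.55)),np.sin(np.radians(-93.55))])
f=lambda i,v,z,u=322:(onplane(i,(u,v),z)[:2]-o)@e
for v in(242,314,383,452,587):print("line",v,round(f(j,105.5+v/5-.5,.04),4))
for v in(512,541,545,570):print("clip",v,round(f(j,105+v/5,.043),4))
print("bar shadowless? handle out edge",f(j,105+283/5,.12),"button mid",f(j,105+104/5,.095,355))
# current image: rule lines, clip ear edges, bar
g=cv2.imread("pics/wrist7.png",0)
for c in((344,352),(294,302)):
  p=g[110:235,c[0]:c[1]].mean(1);print(c,[(k+110,int(p[k])) for k in range(1,124) if p[k]<p[k-1]-4 and p[k]<=p[k+1]])
for v in (133,150.5,167,183.5,199.5,215):print("cur line",v,round(f(i,v,.04),4))
a=cv2.resize(g[195:260,250:395],None,fx=5.5,fy=5.5,interpolation=cv2.INTER_NEAREST);cv2.imwrite("pics/c9.png",cv2.convertScaleAbs(a,alpha=1.2))
print(s["time"])
E
```

```text
line 242 0.1918
line 314 0.2018
line 383 0.2116
line 452 0.2216
line 587 0.2417
clip 512 0.2297
clip 541 0.2339
clip 545 0.2345
clip 570 0.2383
bar shadowless? handle out edge 0.18717924116471696 button mid 0.17175501628794496
(344, 352) [(134, 148), (151, 165), (167, 117), (183, 150), (199, 133), (215, 102), (229, 56)]
(294, 302) [(133, 155), (150, 148), (167, 131), (183, 141), (199, 133), (215, 157), (225, 133), (228, 69)]
cur line 133 0.1709
cur line 150.5 0.1812
cur line 167 0.1911
cur line 183.5 0.2012
cur line 199.5 0.2113
cur line 215 0.2213
13.7
```

View pics/c9.png

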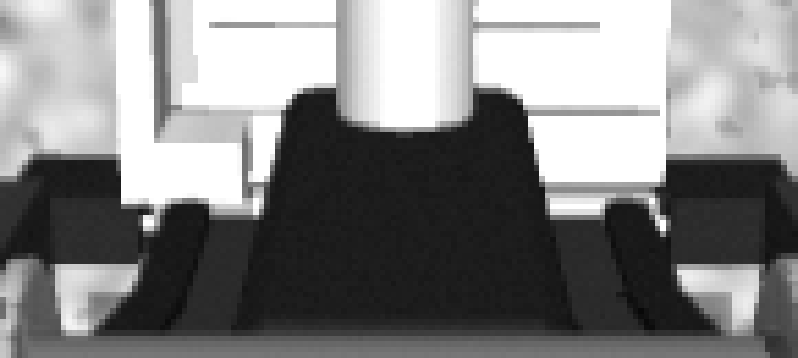

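```bash
python3 - <<'E'
from h import *
from bench import vision
i=vision.camera_info("wrist");o=np.array([.6255,.2339,0]);a=np.radians(-93.55);e=np.array([np.cos(a),np.sin(a),0]);b=.0014
r=lambda x,z:round((proj(i,o+(x+b)*e+[0,0,z])[0][1]-195+.5)*5.5)
print("lines",r(.21,.04),r(.22,.04),r(.23,.04),"clip inner edge",r(.2282,.043),"foot",r(.2282,.04),"ear",r(.2282,.046),"outer",r(.2362,.043))
for q in(.0575,.0595,.0622,.065):print(q,"bar top in/out",r(.17+q-.0015,.048),r(.17+q+.0015,.048),"low in",r(.17+q-.0015,.044),"htop_in",r(.154+q,.12),"hbot_in",r(.154+q,.05))
g=cv2.imread("pics/wrist7.png",0);print(g[222:245,352:366].mean(1).round());print(g[205:225,312:330].mean(1).round(),g[205:225,343:344].mean(1))
E
```

```text
lines 28 114 197 clip inner edge 191 foot 182 ear 199 outer 257
0.0575 bar top in/out 186 212 low in 175 htop_in 311 hbot_in 64
0.0595 bar top in/out 203 229 low in 192 htop_in 337 hbot_in 82
0.0622 bar top in/out 226 252 low in 215 htop_in 372 hbot_in 106
0.065 bar top in/out 250 275 low in 238 htop_in 407 hbot_in 131
[235. 235. 235. 235. 235. 235. 137. 115. 152. 148. 131. 111.  64.  30.
  28.  29.  29.  30.  29.  30.  30.  32.  31.]
[200. 200. 200. 200. 200. 200. 200. 200. 200. 200. 200. 196. 174.  96.
  27.  23.  24.  23.  23.  23.] [235. 235. 235. 235. 235. 235. 206. 106.  22.  19.  24.  21.  22.  20.
  23.  23.  22.  20.  24.  22.]
```

Request:
servo_tool(
  commands=[
    [[0, 0, 0, 0, -1.5, 0, 0], [0, 0, 0, 0, -3.2, 0, 0], [0, 0, 0, 0, -3.2, 0, 0], [0, 0, 0, 0, -3.2, 0, 0], [0, 0, 0, 0, -3.2, 0, 0]],
  ],
)

```text
time: 14.32
position: [0.6102, 0.0033, 0.0459]
tool_rot: [0.052, 1.57, -0.047]
ft_force: [-3.7, 4.4, 2.2]
grip_width: 0.303
```

```bash
cat > prof.py <<'E'
from h import *
from bench import ctrl,vision
s=ctrl.get_state();print(s["time"],s["position"],s["grip_width"]*87,s["ft_force"])
i=vision.camera_info("wrist");g=cv2.cvtColor(vision.get_image("wrist"),cv2.COLOR_RGB2GRAY)
a=np.radians(-93.55);e=np.array([np.cos(a),np.sin(a),0]);o=np.array([.6255,.2339,0]);b=.0014
r=lambda x,z:round(float(proj(i,o+(x+b)*e+[0,0,z])[0][1]),1)
print("lines",r(.2,.04),r(.21,.04),r(.22,.04),"clip in/out",r(.2282,.043),r(.2362,.043))
for q in(.0595,.061,.0622,.0635,.065):print(q,"bar low in,top in,top out",r(.17+q-.0015,.044),r(.17+q-.0015,.048),r(.17+q+.0015,.048),"hbot_in",r(.154+q,.05))
for c in((343,348),(352,362),(281,286)):print(c,dict(zip(range(195,245),g[195:245,c[0]:c[1]].mean(1).round().astype(int).tolist())))
print("handle",g[200:225,308:311].mean(1).round().astype(int),g[200:225,338:341].mean(1).round().astype(int))
for n in("side","scene"):cv2.imwrite(f"pics/{n}9.png",vision.get_image(n)[:,:,::-1])
E
python3 prof.py
```

```text
14.325 [0.61016374 0.00328583 0.04586035] 26.342441608407363 [-3.72484756  4.41487606  2.15290502]
lines 179.2 195.2 210.8 clip in/out 224.8 237.0
0.0595 bar low in,top in,top out 225.0 227.0 231.7 hbot_in 204.7
0.061 bar low in,top in,top out 227.3 229.3 234.0 hbot_in 207.1
0.0622 bar low in,top in,top out 229.1 231.2 235.9 hbot_in 209.1
0.0635 bar low in,top in,top out 231.1 233.2 237.9 hbot_in 211.2
0.065 bar low in,top in,top out 233.4 235.6 240.2 hbot_in 213.6
(343, 348) {195: 126, 196: 221, 197: 237, 198: 236, 199: 236, 200: 237, 201: 236, 202: 236, 203: 236, 204: 236, 205: 236, 206: 236, 207: 236, 208: 236, 209: 236, 210: 156, 211: 173, 212: 186, 213: 160, 214: 136, 215: 122, 216: 112, 217: 101, 218: 90, 219: 87, 220: 74, 221: 64, 222: 52, 223: 38, 224: 26, 225: 21, 226: 22, 227: 22, 228: 22, 229: 23, 230: 24, 231: 24, 232: 23, 233: 22, 234: 23, 235: 23, 236: 22, 237: 23, 238: 23, 239: 24, 240: 23, 241: 24, 242: 24, 243: 24, 244: 23}
(352, 362) {195: 156, 196: 226, 197: 238, 198: 238, 199: 238, 200: 238, 201: 238, 202: 237, 203: 237, 204: 237, 205: 238, 206: 238, 207: 237, 208
[... 362 characters left out ...]
{195: 197, 196: 196, 197: 196, 198: 196, 199: 196, 200: 196, 201: 189, 202: 183, 203: 183, 204: 183, 205: 217, 206: 222, 207: 222, 208: 222, 209: 203, 210: 127, 211: 178, 212: 216, 213: 222, 214: 221, 215: 193, 216: 169, 217: 169, 218: 168, 219: 168, 220: 168, 221: 225, 222: 236, 223: 236, 224: 236, 225: 236, 226: 236, 227: 236, 228: 236, 229: 236, 230: 220, 231: 120, 232: 24, 233: 21, 234: 23, 235: 22, 236: 21, 237: 21, 238: 22, 239: 22, 240: 20, 241: 20, 242: 20, 243: 20, 244: 22}
handle [249 249 249 249 249 249 249 249 249 234 133  29  24  23  24  23  24  24
  23  25  23  25  23  23  23] [237 237 237 237 237 237 237 237 237 237 148  35  24  25  24  23  25  25
  24  23  24  24  23  24  23]
```

The final profile shows the bar at rows 229–234, between the clip edges at 224 and 237. That gives a reach of about 0.0614–0.0622, with the clip at about 0.0622. Handing in.

```bash
python3 -c "
from bench import close_job,ctrl
s=ctrl.get_state();print(s['time'],s['grip_width'],abs(s['qd']).max());print(close_job())"
```

```text
14.475 0.2961995252632802 0.0017048090038849803
the job is handed in; nothing more can be done
None
```

I swung the boom to the index tooth with the arm still in, pressed the lock button and drew the arm out to the clip. I handed the job in at 14.5 s, still gripping the handle at a 30 N setting.

**What went wrong on the way:** The first pull failed. The fingertips really sit about 33 mm above the reported TCP, so the pads had closed on the bare handle above the button. The locked arm resisted with about 47 N at the wrist and the fingers slid off. I regripped 32 mm lower and the arm then came out against only the spring, about 3–4 N. The boom still looked on the tooth after the slip.

**Last checks:**
- **Reach:** the clip sits at about 62.2 mm. The cross bar reads about 61.4 mm from the wrist camera and 62.2 mm from tool travel. They differ by 0.8 mm, and both are within the 4 mm limit.
- **Swing:** the pointer is on the tooth to about 0.02–0.03 rad, judged in the scene picture just before the last 3 mm of draw.
- **Grip and stillness:** the opening is about 26 mm, consistent with the button being in, and the arm is at rest.
- **Mug, tape roll and screwdriver:** the arm did not go near them. I did not measure them again at the end.

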